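# Stand the tall stem cup on the firing tile

## Robot

A 6-joint arm with a two-finger parallel gripper is mounted at the origin on the work surface. World frame = base frame: x ahead of the robot, y to its left, z up, the work surface at z = 0. Lengths are in m, angles in rad, forces in N, time in s.
With the tool pointing down it reaches from about 0.225 to 0.875 m from the base axis. Payload 3.4 kg.
Tool frame: the origin (TCP) lies at the very end of the fingers, on their centre line; the grasp point (between the pads) lies 19 mm behind it; z points along the fingers, y is the direction in which the jaws open and shut (so a half turn about z gives the same grasp; the last joint's range is limited). The gripper opens to 85 mm and grips with 20 to 120 N. Pads are 22 mm wide; open, the fingers measure 114 mm over their backs; the gripper's body (76 mm by 85 mm) begins 54 mm behind the grasp point. The pads swing forward as they close: fully open they stand 13 mm farther back than shut.
Start: joints at [-1.228, 0.276, 1.505, -0, 1.361, -0.121], TCP at [0.257, -0.514, 0.231] pointing down, gripper open.
Joint ranges: [-2.89, 2.89], [-0.75, 2.08], [0.22, 2.7], [-1.18, 4.32], [0.11, 2.71], [-2.7, 2.7]. Speed limits (rad/s): [2.57, 2.57, 3.14, 3.14, 3.14, 3.14].

## Interface

Orientations are given as a unit quaternion [w, x, y, z].
In Python, from rig import telemetry, optics, order gives the robot as it stands.
- The arm moves only by the shell command python3 -m creep 'ROWS' [FORCE]. ROWS is a JSON object of lists of equal length, an entry for each row: "slide": the shift along the world's x, y, z normalised to -1 to 1, where 1 is 0.15 m, a list of three; "twist": the turn, a rotation vector about the world's x, y, z normalised to -1 to 1, where 1 is 360 degrees, a list of three; "fingers": the gripper's target within -1 to 1 (fully open at 1, half-way at 0, shut at -1). A call has 1 to 20 rows; each row is the pose to reach, as a shift and turn from the pose commanded when the call began, turning the shorter way round; what a row does not reach only later rows make up. A row lasts 1/10 s, in which the tool goes at most 50 mm and 8.59 degrees, less where a joint would pass 70% of its speed; a pose out of reach is approached as far as the arm can. A call with a number of a shift or a turn outside -1 to 1 is refused whole. A call with a gripper value outside its range is refused whole. The fingers move at their own pace and stop on an object; FORCE is the grip in N (left out, the last holds). Time passes only in rows, so rows that repeat a pose let the fingers close. It gives the time, the measured TCP pose, the force and the opening at its end, in the units of the state.
- telemetry.get_state(): the state, without advancing time (a new reading comes with each control period).
- optics.get_image(name): name is "scene" or "top"; returns a dict with "img" (480x640x3 uint8, blue, green, red), "depth" (480x640 float32, m along the optical axis (not along the pixel's ray), 0 where there is no reading), "fovy" (degrees; the focal length in pixels is half the picture's height over the tangent of half this angle, whatever the lens; pixels are square), "cx", "cy" (the principal point, pixels), "world_from_camera" (4x4, takes a point from camera to world coordinates). Camera axes: x right, y down, z forward; pixel columns grow to the right and rows downward; lengths in m; the calibration is good to about 2 mm. A picture is of the moment at which its call begins.
- order.sign_off(): hands the job in, once; it reports no verdict.
The state is a dict: "clock": time; "qpos": joint angles; "qd": joint speeds; "effort": joint torques, N m; "position": TCP position; "ee_rot": TCP orientation; "contact_force": force on the tool from outside, world axes, zero at the start; "moment": the same for the moment, N m; "width": finger opening in m.
Only numpy, scipy, OpenCV 4.12 (cv2) and the standard library are available. Lean on these libraries where they do the work, as an engineer would, in place of code of your own. Each camera call takes 0.05 s, during which the arm holds its last target.

## Task

Lift the tallest of the three copper stem cups out of the wooden rack and stand it upright in the middle of the small square firing tile on the pale soldering board. It is top-heavy on a narrow foot, so set it down gently without dropping it, let go slowly, and stay until it has stood still by itself for a second. Leave the two shorter cups where they are in the rack.

Things in the scene. Friction and masses are not known exactly. Their poses are not given: they have to be found in the camera images.
- tall_cup_bowl (a point): Tallest copper cup, 95 mm high, 0.24 kg, top-heavy: foot 30 mm across, stem 10 mm thick, open bowl on top 46 mm across outside, wall 3 mm. Point: on the axis in the bowl, 77 mm above the foot's underside, 18 mm below the rim; the bowl's side, gripped here, is straight from 10 mm below the point to the rim. z up the cup; at the start x runs along the row of cups. It may be in any rack pocket.
- tile_top (a point): Square dark firing tile, 80 x 80 x 10 mm, fixed on a pale soldering board (300 x 190 x 20 mm). Point: centre of its level upper face, 30 mm above the table; z up, x and y along its sides. A round dark disc 82 mm across beside it on the board is not the place; a white dish 18 mm high stands there too.
- short_cup_bowl (a point): Short copper cup, 65 mm high, foot 30 mm and bowl 46 mm across, to be left alone. Point: on its axis, 47 mm above the foot's underside; z up. The wooden rack of all three cups (260 x 90 x 24 mm, left or right of the robot) has three pockets in a row 80 mm apart, each 35 mm across and 10 mm deep, holding the feet.
- slim_cup_bowl (a point): Short slim copper cup, 65 mm high, foot 30 mm and bowl 34 mm across, standing in the same rack, to be left alone. Point: on its axis, 42 mm above the foot's underside; z up.
There are look-alikes about, which are no part of the job. Leave any blue or turquoise look-alike of the part that bears tall_cup_bowl alone.

How it is judged:
By the outcome, as a careful person would: the job done as asked, in the order asked, and still so for the second after the job is handed in, with the robot touching nothing.
It also fails if it takes over 51 s, if anything falls off the work surface, if the arm or the gripper's body presses on something with over 40 N, if the wrist force passes 120 N, or if a joint passes its speed limit or range.

## Working session

There is one attempt and no reset: what is moved stays moved. The work goes in short steps, Python scripts to look and compute and a shell command to move; the robot and the scene stay as the last step left them, time stands still between calls to the robot, and variables do not carry over. Pictures are saved under pics/ and viewed, and the job is handed in when it is done.

```bash
ls; mkdir -p pics; cat > h.py <<'E'
import numpy as np,cv2
from rig import telemetry,optics,order
def grab(n,tag):
    d=optics.get_image(n); np.savez('pics/'+tag+'.npz',**d); cv2.imwrite('pics/'+tag+'.png',d['img']); return d
def load(tag): return dict(np.load('pics/'+tag+'.npz'))
def pt(d,u,v,z=None):
    f=240/np.tan(np.radians(float(d['fovy'])/2)); T=d['world_from_camera']
    r=np.array([(u-d['cx'])/f,(v-d['cy'])/f,1.])
    if z is None: k=d['depth'][int(round(v)),int(round(u))]
    else: k=(z-T[2,3])/(T[:3,:3]@r)[2]
    return T[:3,:3]@(r*k)+T[:3,3]
def crop(tag,u0,u1,v0,v1,s,out):
    i=cv2.imread('pics/'+tag+'.png')[v0:v1,u0:u1]; cv2.imwrite('pics/'+out+'.png',cv2.resize(i,None,fx=s,fy=s,interpolation=cv2.INTER_CUBIC))
E
python3 - <<'E'
from h import *
print(telemetry.get_state())
for n in('scene','top'):
    d=grab(n,n+'0'); print(n,d['fovy'],d['cx'],d['cy'],d['world_from_camera'].round(3))
E
```

```text
pics
{'clock': 0.0, 'qpos': array([-1.22800614e+00,  2.76613569e-01,  1.50610985e+00,  1.04605151e-05,
        1.36070705e+00, -1.20991627e-01]), 'qd': array([ 0.00076946, -0.00141217, -0.00046363,  0.00180432, -0.00090228,
        0.0002913 ]), 'effort': array([-4.77238664e-04, -4.16777515e+01, -2.45800638e+01, -7.09961796e-05,
        1.12179236e-02,  1.00226924e-05]), 'position': array([ 0.25704454, -0.51376895,  0.2304384 ]), 'ee_rot': array([-9.13827984e-04,  9.73233412e-01,  2.29817063e-01, -9.66145149e-05]), 'contact_force': array([-0.27121701,  0.21408152,  0.10501991]), 'moment': array([-0.04240839,  0.03520086, -0.00644944]), 'width': 0.08530000321307554}
scene 50.71319111003288 315.2839741570793 220.79259630661335 [[-0.374  0.722 -0.582  1.053]
 [ 0.927  0.281 -0.247  0.128]
 [-0.015 -0.633 -0.774  0.761]
 [ 0.     0.     0.     1.   ]]
top 42.63291351532658 321.753042739051 242.13491324038435 [[-1.500e-02 -9.910e-01  1.330e-01  3.830e-01]
 [-1.000e+00  1.500e-02 -1.000e-03 -7.600e-02]
 [-1.000e-03 -1.330e-01 -9.910e-01  1.254e+00]
 [ 0.000e+00  0.000e+00  0.000e+00  1.000e+00]]
```

View pics/scene0.png

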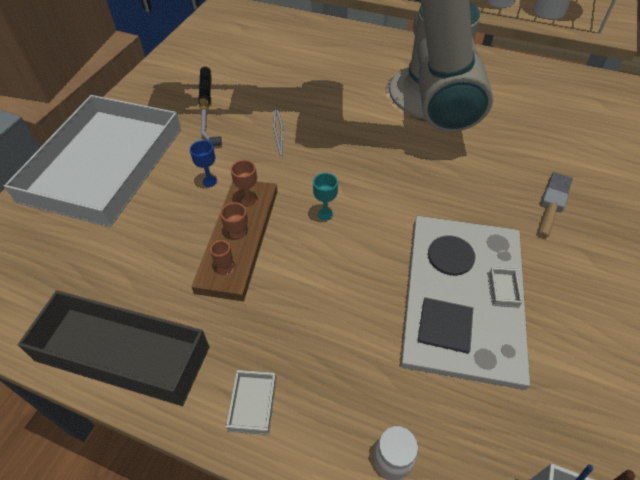

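View pics/top0.png

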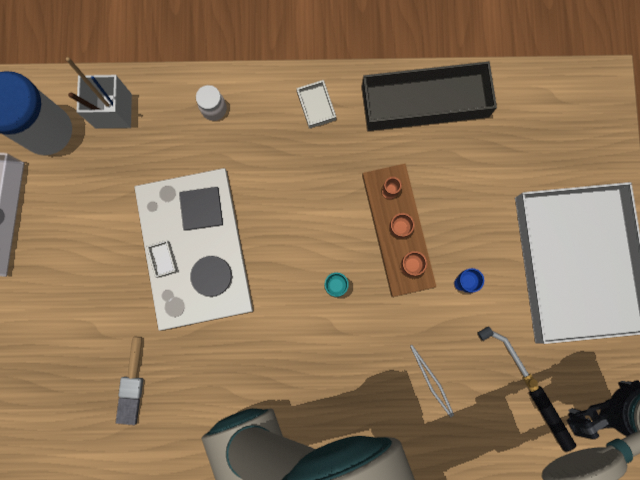

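```bash
python3 - <<'E'
from h import *
crop('top0',340,500,150,310,4,'c1'); crop('scene0',160,360,120,310,4,'c2'); crop('top0',120,270,150,340,3,'c3')
d=load('top0')
f=240/np.tan(np.radians(float(d['fovy'])/2));T=d['world_from_camera']
v,u=np.mgrid[:480,:640];z=d['depth']
P=np.stack([(u-d['cx'])/f*z,(v-d['cy'])/f*z,z],-1)@T[:3,:3].T+T[:3,3]
for n,(a,b) in dict(c1=(414,264),c2=(402,225),c3=(393,187),teal=(337,285),blue=(470,280)).items():
    w=P[b-22:b+23,a-22:a+23].reshape(-1,3); zm=np.percentile(w[:,2],98.5); m=w[w[:,2]>w[:,2].max()-.006]
    print(n,w[:,2].max().round(4),zm.round(4),m.mean(0).round(4),(m.min(0)+m.max(0))/2,m.max(0)-m.min(0))
tile=P[195:222,188:214].reshape(-1,3);print('tile z',np.median(tile,0),P[300,200],P[275,210])
E
```

```text
c1 1.2544 0.1117 [ 0.3833 -0.0758  1.2544] [ 0.38327572 -0.07582655  1.25444565] [0. 0. 0.]
c2 1.2544 0.0813 [ 0.3833 -0.0758  1.2544] [ 0.38327572 -0.07582655  1.25444565] [0. 0. 0.]
c3 1.2544 0.0812 [ 0.3833 -0.0758  1.2544] [ 0.38327572 -0.07582655  1.25444565] [0. 0. 0.]
teal 1.2544 0.0976 [ 0.3833 -0.0758  1.2544] [ 0.38327572 -0.07582655  1.25444565] [0. 0. 0.]
blue 1.2544 0.0981 [ 0.3833 -0.0758  1.2544] [ 0.38327572 -0.07582655  1.25444565] [0. 0. 0.]
tile z [0.62110228 0.16676363 0.03128208] [0.43620479 0.16774534 0.02204316] [0.48499013 0.14618647 0.03335252]
```

View pics/c1.png

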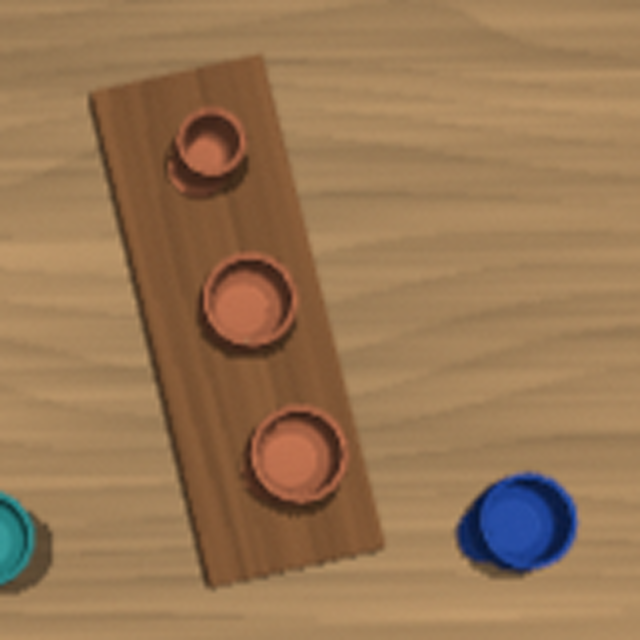

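View pics/c2.png

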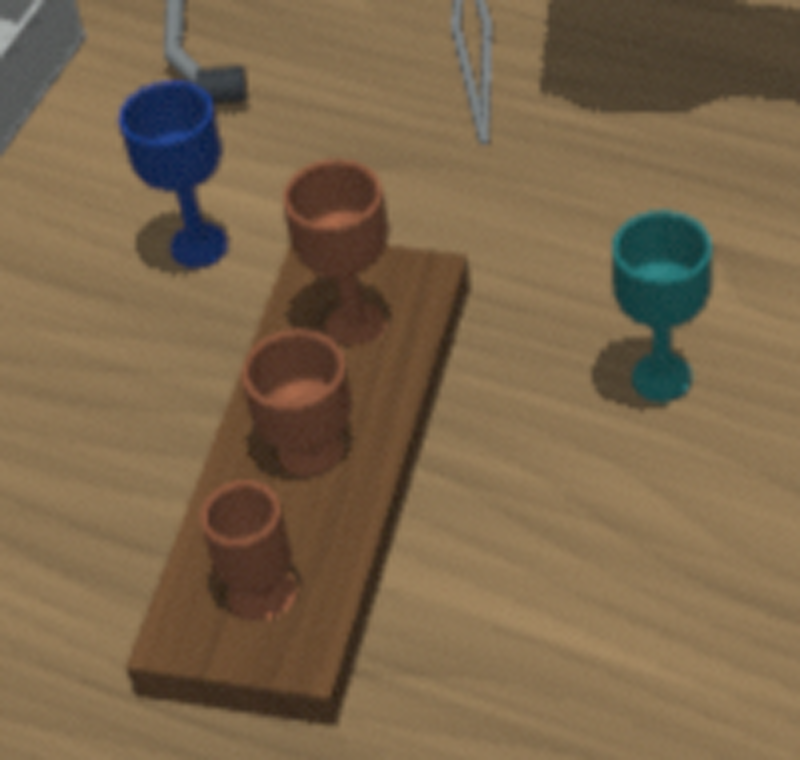

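View pics/c3.png

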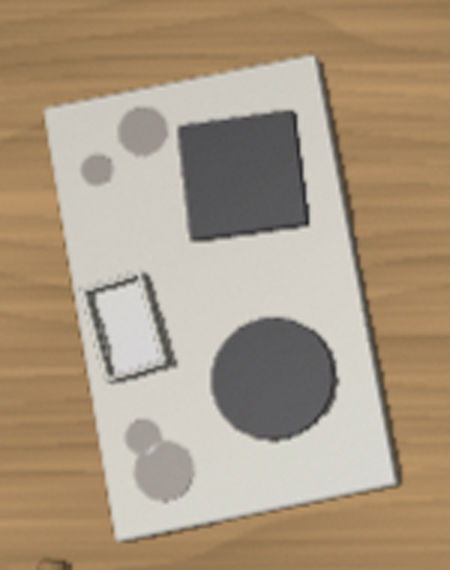

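```bash
python3 - <<'E'
from h import *
d=load('top0'); s=load('scene0')
c=lambda x,o,k:o+(x+.5)/k-.5
for n,(x0,x1,y0,y1),h in (('tall',(249,348,406,505),.109),('short',(202,297,254,350),.079),('slim',(176,245,107,181),.079)):
    l=pt(d,c(x0,340,4),c((y0+y1)/2,150,4),h);r=pt(d,c(x1,340,4),c((y0+y1)/2,150,4),h)
    a=pt(d,c((x0+x1)/2,340,4),c(y0,150,4),h);b=pt(d,c((x0+x1)/2,340,4),c(y1,150,4),h)
    print(n,(l+r)[:2]/2,(a+b)[:2]/2,np.linalg.norm(l-r),np.linalg.norm(a-b))
# scene rim tall: ellipse x 285..385, y 161..250ish?
for n,(x,y),h in (('tall',(336,199),.109),('short',(296,369),.079),('slim',(242,514),.079)):
    print('scene',n,pt(s,c(x,160,4),c(y,120,4),h))
P=[pt(d,c(x,120,3),c(y,150,3),.03) for x,y in((178,127),(294,111),(309,224),(191,241))]
P=np.array(P)[:,:2];print(P,P.mean(0),[np.linalg.norm(P[i]-P[i-1]) for i in range(4)])
R=np.array([pt(d,c(x,340,4),c(y,150,4),.024)[:2] for x,y in((90,95),(263,55),(385,548),(209,588))]);print(R,R.mean(0),np.linalg.norm(R[0]-R[1]),np.linalg.norm(R[1]-R[2]))
crop('scene0',390,540,210,390,4,'c4')
# colour-based refinement
g=d['img'].astype(int)
hsv=cv2.cvtColor(d['img'],cv2.COLOR_BGR2HSV)
print(hsv[264,414],hsv[285,400],hsv[208,200])
# depth pts near z
f=240/np.tan(np.radians(float(d['fovy'])/2));T=d['world_from_camera']
v,u=np.mgrid[:480,:640];z=d['depth']
Q=np.stack([(u-d['cx'])/f*z,(v-d['cy'])/f*z,z],-1)@T[:3,:3].T+T[:3,3]
w=Q[245:285,395:435].reshape(-1,3);w=w[(w[:,2]>.102)&(w[:,2]<.12)]
A=np.c_[2*w[:,:2],np.ones(len(w))];x=np.linalg.lstsq(A,(w[:,:2]**2).sum(1),rcond=None)[0];print('circle',x[:2],np.sqrt(x[2]+x[0]**2+x[1]**2),len(w),w[:,2].mean())
E
```

```text
tall [ 0.49452469 -0.24936775] [ 0.4945873  -0.24937039] 0.046279313007673156 0.04649567190785319
short [ 0.57235218 -0.23281698] [ 0.57241413 -0.23281942] 0.045958356731165585 0.04704925780266706
slim [ 0.65071124 -0.21630791] [ 0.65074903 -0.21630929] 0.033673395755438484 0.03690384043548838
scene tall [ 0.49794526 -0.24612867  0.109     ]
scene short [ 0.57355924 -0.23146118  0.079     ]
scene slim [ 0.65239861 -0.21530564  0.079     ]
[[0.65517567 0.21135761]
 [0.66505844 0.13288637]
 [0.58728987 0.12220415]
 [0.57691562 0.20137092]] [0.6211099  0.16695476] [np.float64(0.07889467380841632), np.float64(0.07909111585361334), np.float64(0.07849878853475135), np.float64(0.0798436106634316)]
[[ 0.68979593 -0.16193355]
 [ 0.70948649 -0.25123877]
 [ 0.45573022 -0.30383707]
 [ 0.43711899 -0.21531026]] [ 0.57303291 -0.23307991] 0.09145020571635971 0.2591501977619963
[  9 149 190] [ 13 146 131] [150   3  85]
circle [ 0.49468715 -0.24890964] 0.021271379256504904 142 0.10892614159254434
```

View pics/c4.png

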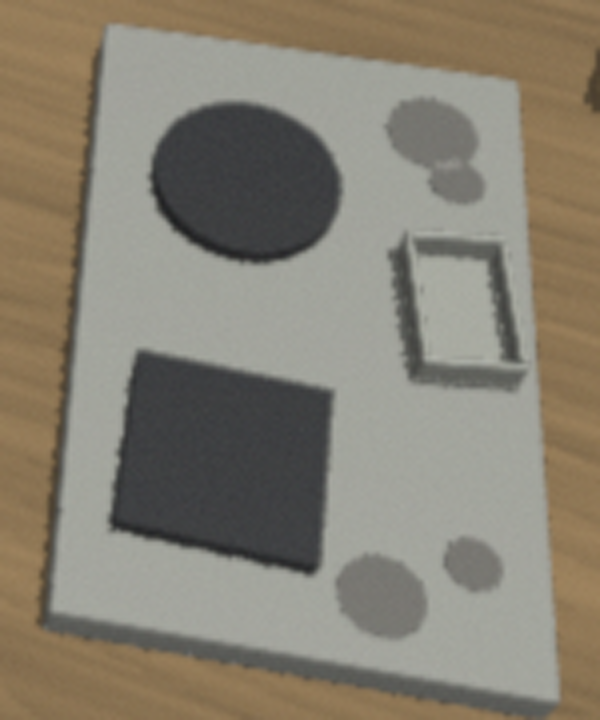

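Three copper cups are in the rack, top view: (414,264), (402,225) and (393,187). The one at (414,264) has its rim at 0.109 m = 14 + 95 mm and shows a long stem in the scene crop at (244,175). The other two rims are about 0.08 m, so (414,264) is the tall cup. The blue cup (470,280) and the teal cup (337,285) are look-alikes standing outside the rack. The square tile is at (201,208), and the round disc at (210,275) is not the place.

```bash
python3 -m creep '{"slide":[[0.2,0.2,0],[0.45,0.45,0],[0.7,0.7,0],[0.9,0.9,0],[1,1,0],[1,1,0]],"twist":[[0,0,-0.01],[0,0,-0.02],[0,0,-0.03],[0,0,-0.0408],[0,0,-0.0408],[0,0,-0.0408]],"fingers":[0.53,0.53,0.53,0.53,0.53,0.53]}' 40 | tail -c 600
```

```text
clock: 0.7
position: [0.4089, -0.3616, 0.231]
ee_rot: [-0.001, 0.994, 0.106, 0.0]
contact_force: [-0.2, 0.6, -0.3]
width: 0.0653
```

```bash
python3 -m creep '{"slide":[[0.15,0.2,0],[0.35,0.45,0],[0.52,0.68,0],[0.59,0.77,0],[0.59,0.77,-0.15],[0.59,0.77,-0.4],[0.59,0.77,-0.6],[0.59,0.77,-0.67],[0.59,0.77,-0.67]],"twist":[[0,0,0],[0,0,0],[0,0,0],[0,0,0],[0,0,0],[0,0,0],[0,0,0],[0,0,0],[0,0,0]],"fingers":[0.53,0.53,0.53,0.53,0.53,0.53,0.53,0.53,0.53]}'
python3 - <<'E'
from h import *
grab('scene','s1');grab('top','t1')
crop('s1',140,340,80,270,4,'c5');crop('t1',340,500,170,330,4,'c6')
E
```

```text
clock: 1.6
position: [0.4944, -0.249, 0.1292]
ee_rot: [-0.001, 0.995, 0.103, -0.002]
contact_force: [0.8, 0.4, -0.6]
width: 0.0652
```

View pics/c5.png

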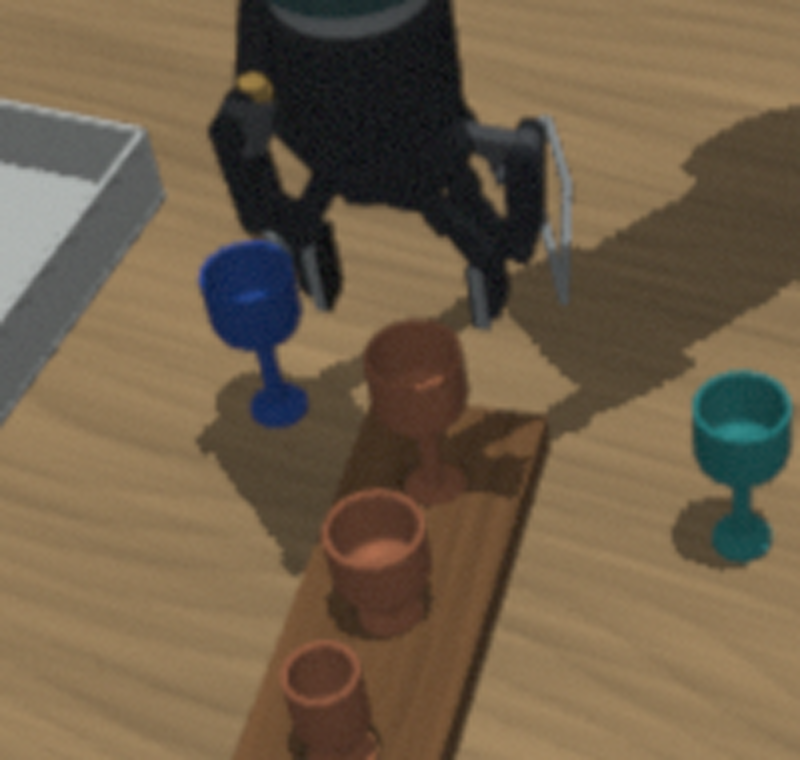

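View pics/c6.png

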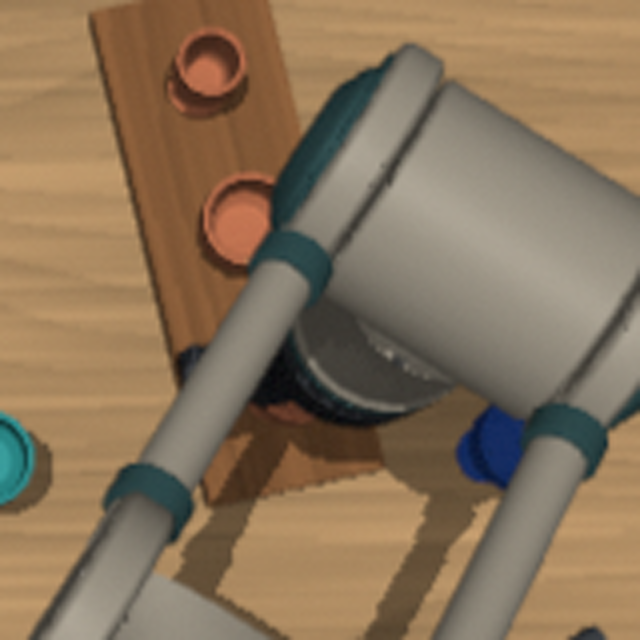

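```bash
python3 - <<'E'
from h import *
d=load('s1');c=lambda x,o:o+(x+.5)/4-.5
for x,y,z in((325,305,.134),(482,325,.134),(403,315,.134),(415,355,.109),(414,352,.109)):
    print(pt(d,c(x,140),c(y,80),z))
print(telemetry.get_state()['position'])
E
```

```text
[ 0.50347343 -0.28550526  0.134     ]
[ 0.48966453 -0.21409347  0.134     ]
[ 0.4966126  -0.24981781  0.134     ]
[ 0.49581509 -0.2477283   0.109     ]
[ 0.49425366 -0.2490384   0.109     ]
[ 0.49630319 -0.24988738  0.13182392]
```

The jaw midpoint and the rim centre agree to 1–2 mm, so I descend.

```bash
python3 -m creep '{"slide":[[0,0,-0.1],[0,0,-0.2],[0,0,-0.3],[0,0,-0.37],[0,0,-0.41],[0,0,-0.41],[0,0,-0.41]],"twist":[[0,0,0],[0,0,0],[0,0,0],[0,0,0],[0,0,0],[0,0,0],[0,0,0]],"fingers":[0.53,0.53,0.53,0.53,0.53,0.53,0.53]}'
python3 -m creep '{"slide":[[0,0,0],[0,0,0],[0,0,0],[0,0,0],[0,0,0],[0,0,0],[0,0,0],[0,0,0],[0,0,0],[0,0,0]],"twist":[[0,0,0],[0,0,0],[0,0,0],[0,0,0],[0,0,0],[0,0,0],[0,0,0],[0,0,0],[0,0,0],[0,0,0]],"fingers":[0.4,0.3,0.22,0.15,0.1,0.05,0,-0.1,-0.1,-0.1]}' 40
python3 - <<'E'
from h import *
grab('scene','s2')
crop('s2',140,340,80,270,4,'c7')
E
```

```text
clock: 2.4
position: [0.4963, -0.2492, 0.07]
ee_rot: [0.0, 0.995, 0.104, 0.001]
contact_force: [0.6, 0.3, -0.9]
width: 0.0656
clock: 3.4
position: [0.4961, -0.2491, 0.0698]
ee_rot: [0.0, 0.995, 0.104, 0.0]
contact_force: [-0.7, -0.6, 5.2]
width: 0.0457
```

View pics/c7.png

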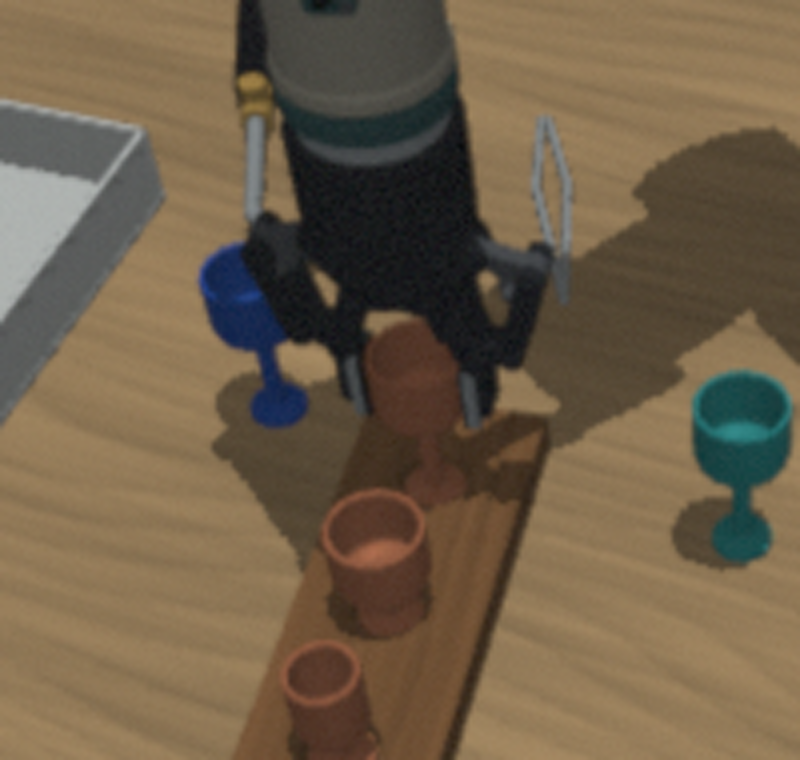

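Gripped at 45.7 mm, and the cup stands upright in the picture between the pads at about (415,370). Next I lift.

```bash
python3 -m creep '{"slide":[[0,0,0.02],[0,0,0.05],[0,0,0.09],[0,0,0.14],[0,0,0.2],[0,0,0.28],[0,0,0.38],[0,0,0.48],[0,0,0.58],[0,0,0.68],[0,0,0.75],[0,0,0.78],[0,0,0.78]],"twist":[[0,0,0],[0,0,0],[0,0,0],[0,0,0],[0,0,0],[0,0,0],[0,0,0],[0,0,0],[0,0,0],[0,0,0],[0,0,0],[0,0,0],[0,0,0]],"fingers":[-0.2,-0.2,-0.2,-0.2,-0.2,-0.2,-0.2,-0.2,-0.2,-0.2,-0.2,-0.2,-0.2]}' 40
python3 - <<'E'
from h import *
grab('scene','s3')
crop('s3',140,340,60,250,4,'c8')
E
```

```text
clock: 4.75
position: [0.496, -0.249, 0.1871]
ee_rot: [0.0, 0.995, 0.104, 0.001]
contact_force: [-0.4, 0.3, -2.1]
width: 0.0459
```

View pics/c8.png

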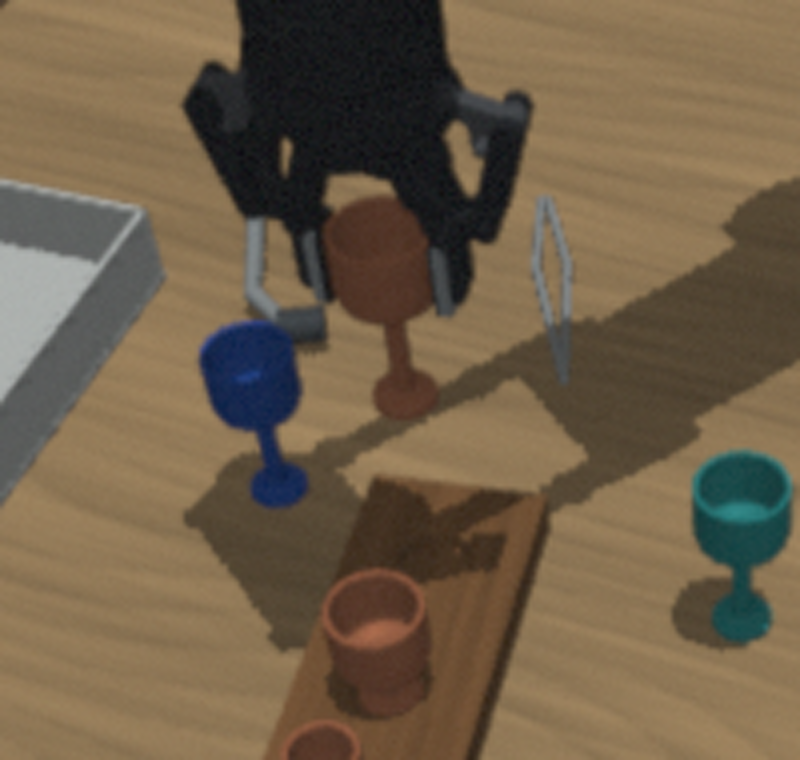

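```bash
python3 -m creep '{"slide":[[0.03,0.05,0],[0.06,0.15,0],[0.1,0.3,0],[0.15,0.47,0],[0.2,0.64,0],[0.25,0.81,0],[0.3,1,0]],"twist":[[0,0,0],[0,0,0],[0,0,0],[0,0,0],[0,0,0],[0,0,0],[0,0,0]],"fingers":[-0.2,-0.2,-0.2,-0.2,-0.2,-0.2,-0.2]}' 40
python3 -m creep '{"slide":[[0.05,0.17,0],[0.1,0.34,0],[0.15,0.51,0],[0.2,0.68,0],[0.25,0.85,0],[0.3,1,0]],"twist":[[0,0,0],[0,0,0],[0,0,0],[0,0,0],[0,0,0],[0,0,0]],"fingers":[-0.2,-0.2,-0.2,-0.2,-0.2,-0.2]}' 40
python3 - <<'E'
from h import *
print(telemetry.get_state()['position'])
d=load('s3');c=lambda x,o:o+(x+.5)/4-.5
print('foot',pt(d,c(405,140),c(395,60),.133),'rim',pt(d,c(377,140),c(232,60),.226))
E
```

```text
clock: 5.5
position: [0.5407, -0.0964, 0.1857]
ee_rot: [-0.0, 0.995, 0.104, -0.0]
contact_force: [0.2, -0.3, -2.3]
width: 0.0455
clock: 6.1
position: [0.5852, 0.0541, 0.1857]
ee_rot: [-0.001, 0.995, 0.104, -0.001]
contact_force: [-0.2, -0.2, -2.1]
width: 0.0462
[0.5851888  0.05414083 0.185664  ]
foot [ 0.49540294 -0.24958576  0.133     ] rim [ 0.4962763  -0.24861123  0.226     ]
```

```bash
python3 -m creep '{"slide":[[0.05,0.17,0],[0.1,0.34,0],[0.15,0.5,0],[0.2,0.63,0],[0.23,0.72,0],[0.24,0.76,0],[0.24,0.76,-0.05],[0.24,0.76,-0.15],[0.24,0.76,-0.27],[0.24,0.76,-0.39],[0.24,0.76,-0.49],[0.24,0.76,-0.56],[0.24,0.76,-0.6],[0.24,0.76,-0.6],[0.24,0.76,-0.6]],"twist":[[0,0,0],[0,0,0],[0,0,0],[0,0,0],[0,0,0],[0,0,0],[0,0,0],[0,0,0],[0,0,0],[0,0,0],[0,0,0],[0,0,0],[0,0,0],[0,0,0],[0,0,0]],"fingers":[-0.2,-0.2,-0.2,-0.2,-0.2,-0.2,-0.2,-0.2,-0.2,-0.2,-0.2,-0.2,-0.2,-0.2,-0.2]}' 40
python3 - <<'E'
from h import *
grab('scene','s4');grab('top','t4')
crop('s4',370,550,200,380,4,'c9')
E
```

```text
clock: 7.6
position: [0.6221, 0.165, 0.0968]
ee_rot: [0.0, 0.995, 0.103, 0.0]
contact_force: [-0.3, -0.4, -1.3]
width: 0.046
```

View pics/c9.png

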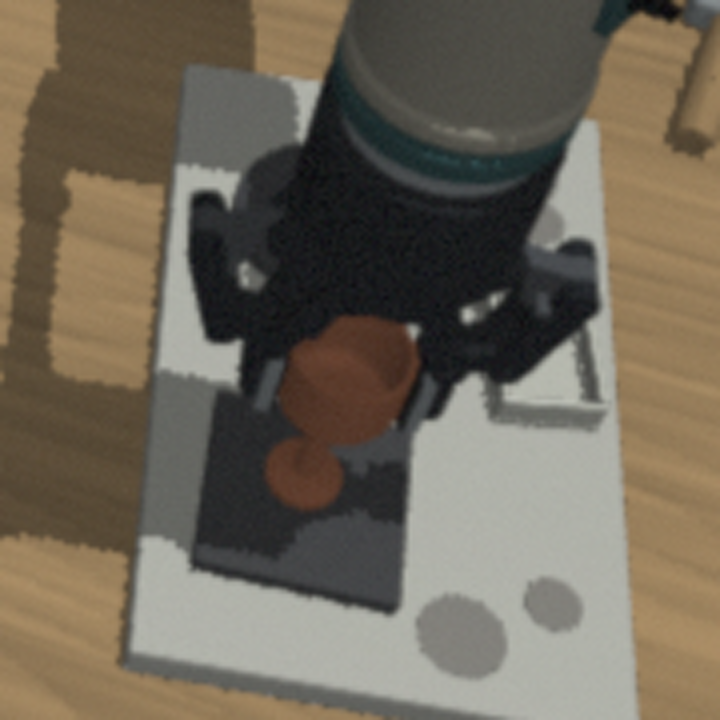

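```bash
python3 - <<'E'
from h import *
d=load('s4');T=np.linalg.inv(d['world_from_camera']);f=240/np.tan(np.radians(float(d['fovy'])/2))
def pr(p):
    q=T[:3,:3]@np.array(p)+T[:3,3]; return ((f*q[0]/q[2]+d['cx']-370+.5)*4-.5,(f*q[1]/q[2]+d['cy']-200+.5)*4-.5)
c=lambda x,o:o+(x+.5)/4-.5
print('foot',pt(d,c(305,370),c(474,200),.043))
for z in(.041,.136,.11):print(z,pr((.6221,.165,z)))
for x,y in((138,351),(333,391),(318,563),(112,517)):
    print('tile',pt(d,390+(x+.5)/4-.5,210+(y+.5)/4-.5,.03))
E
```

```text
foot [0.62190769 0.1650526  0.043     ]
0.041 (np.float64(303.8214696641221), np.float64(476.8156120996962))
0.136 (np.float64(352.73614923829837), np.float64(348.7706243758471))
0.11 (np.float64(338.3897159306375), np.float64(386.32558523324724))
tile [0.58945712 0.12388954 0.03      ]
tile [0.57881208 0.20205267 0.03      ]
tile [0.65556662 0.21105648 0.03      ]
tile [0.66584854 0.13293307 0.03      ]
```

Foot centre (0.622, 0.165), tile centre (0.622, 0.167). I shift 2 mm in y and go down slowly.

```bash
python3 -m creep '{"slide":[[0,0.013,-0.01],[0,0.013,-0.02],[0,0.013,-0.03],[0,0.013,-0.04],[0,0.013,-0.047],[0,0.013,-0.052],[0,0.013,-0.056],[0,0.013,-0.056],[0,0.013,-0.056]],"twist":[[0,0,0],[0,0,0],[0,0,0],[0,0,0],[0,0,0],[0,0,0],[0,0,0],[0,0,0],[0,0,0]],"fingers":[-0.2,-0.2,-0.2,-0.2,-0.2,-0.2,-0.2,-0.2,-0.2]}' 40
python3 -m creep '{"slide":[[0,0,-0.003],[0,0,-0.006],[0,0,-0.006]],"twist":[[0,0,0],[0,0,0],[0,0,0]],"fingers":[-0.2,-0.2,-0.2]}' 40
```

```text
clock: 8.6
position: [0.6218, 0.1671, 0.0879]
ee_rot: [0.0, 0.995, 0.104, 0.0]
contact_force: [0.4, -0.3, -3.2]
width: 0.0458
clock: 8.9
position: [0.6217, 0.1672, 0.087]
ee_rot: [0.0, 0.995, 0.104, -0.0]
contact_force: [-0.0, 0.4, -2.0]
width: 0.0455
```

```bash
Z='"twist":[[0,0,0],[0,0,0],[0,0,0]],"fingers":[-0.2,-0.2,-0.2]'
python3 -m creep '{"slide":[[0,0,-0.002],[0,0,-0.004],[0,0,-0.004]],"twist":[[0,0,0],[0,0,0],[0,0,0]],"fingers":[-0.2,-0.2,-0.2]}'
python3 -m creep '{"slide":[[0,0,-0.002],[0,0,-0.004],[0,0,-0.004]],"twist":[[0,0,0],[0,0,0],[0,0,0]],"fingers":[-0.2,-0.2,-0.2]}'
```

```text
clock: 9.2
position: [0.6217, 0.1672, 0.0864]
ee_rot: [0.0, 0.995, 0.104, -0.0]
contact_force: [0.2, 0.0, -2.3]
width: 0.0457
clock: 9.5
position: [0.6218, 0.1672, 0.0859]
ee_rot: [0.0, 0.995, 0.104, 0.0]
contact_force: [-0.0, -0.2, -1.7]
width: 0.0459
```

```bash
python3 -m creep '{"slide":[[0,0,-0.002],[0,0,-0.004],[0,0,-0.004]],"twist":[[0,0,0],[0,0,0],[0,0,0]],"fingers":[-0.2,-0.2,-0.2]}'
python3 -c "
from rig import telemetry
print(telemetry.get_state()['contact_force'])"
```

```text
clock: 9.8
position: [0.622, 0.1672, 0.0858]
ee_rot: [0.0, 0.995, 0.104, 0.0]
contact_force: [0.2, -0.3, 1.6]
width: 0.0459
[ 0.18515197 -0.25662479  1.55525955]
```

Contact felt: the force went from -2.1 N to +1.6 N, so the cup's weight is on the tile. Lower the grip force, then open slowly.

```bash
python3 -m creep '{"slide":[[0,0,0],[0,0,0],[0,0,0],[0,0,0],[0,0,0],[0,0,0],[0,0,0],[0,0,0],[0,0,0],[0,0,0],[0,0,0],[0,0,0],[0,0,0]],"twist":[[0,0,0],[0,0,0],[0,0,0],[0,0,0],[0,0,0],[0,0,0],[0,0,0],[0,0,0],[0,0,0],[0,0,0],[0,0,0],[0,0,0],[0,0,0]],"fingers":[-0.2,-0.1,0,0.02,0.04,0.05,0.06,0.07,0.08,0.09,0.1,0.11,0.12]}' 20
python3 - <<'E'
from h import *
grab('scene','s5')
crop('s5',370,550,200,380,4,'c10')
E
```

```text
clock: 11.1
position: [0.6214, 0.1671, 0.0845]
ee_rot: [0.0, 0.995, 0.104, -0.001]
contact_force: [0.5, 0.0, -0.1]
width: 0.0477
```

View pics/c10.png

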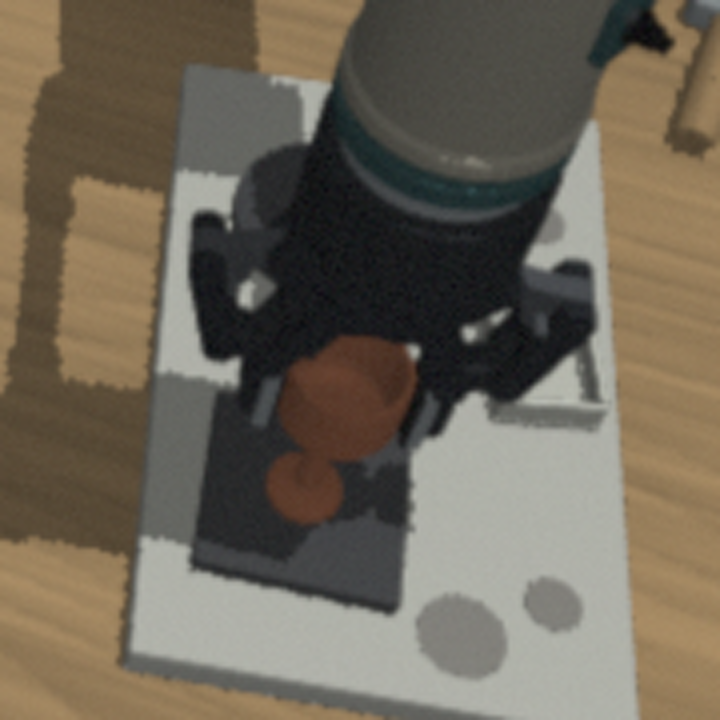

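The cup stands upright on its own with its foot at (305,487). I keep opening slowly.

```bash
python3 -m creep '{"slide":[[0,0,0],[0,0,0],[0,0,0],[0,0,0],[0,0,0],[0,0,0],[0,0,0],[0,0,0],[0,0,0],[0,0,0],[0,0,0],[0,0,0],[0,0,0],[0,0,0],[0,0,0]],"twist":[[0,0,0],[0,0,0],[0,0,0],[0,0,0],[0,0,0],[0,0,0],[0,0,0],[0,0,0],[0,0,0],[0,0,0],[0,0,0],[0,0,0],[0,0,0],[0,0,0],[0,0,0]],"fingers":[0.14,0.16,0.18,0.21,0.24,0.28,0.32,0.36,0.4,0.45,0.5,0.55,0.6,0.6,0.6]}' 20
python3 -m creep '{"slide":[[0,0,0.02],[0,0,0.06],[0,0,0.12],[0,0,0.2],[0,0,0.3],[0,0,0.4],[0,0,0.5],[0,0,0.6],[0,0,0.7],[0,0,0.8],[0,0,0.9],[0,0,0.9],[0,0,0.9],[0,0,0.9],[0,0,0.9],[0,0,0.9],[0,0,0.9],[0,0,0.9],[0,0,0.9],[0,0,0.9]],"twist":[[0,0,0],[0,0,0],[0,0,0],[0,0,0],[0,0,0],[0,0,0],[0,0,0],[0,0,0],[0,0,0],[0,0,0],[0,0,0],[0,0,0],[0,0,0],[0,0,0],[0,0,0],[0,0,0],[0,0,0],[0,0,0],[0,0,0],[0,0,0]],"fingers":[0.6,0.6,0.6,0.6,0.6,0.6,0.6,0.6,0.6,0.6,0.6,0.6,0.6,0.6,0.6,0.6,0.6,0.6,0.6,0.6]}' 20
python3 - <<'E'
from h import *
a=grab('scene','s6');grab('top','t6')
crop('s6',370,550,200,380,4,'c11')
c=lambda x,o:o+(x+.5)/4-.5
d=a;T=np.linalg.inv(d['world_from_camera']);f=240/np.tan(np.radians(float(d['fovy'])/2))
for z in (.03,.125):
    q=T[:3,:3]@np.array([.6217,.167,z])+T[:3,3]; print(z,(f*q[0]/q[2]+d['cx']-370+.5)*4-.5,(f*q[1]/q[2]+d['cy']-200+.5)*4-.5)
E
```

```text
clock: 12.65
position: [0.6217, 0.1671, 0.0852]
ee_rot: [0.0, 0.995, 0.104, 0.0]
contact_force: [0.3, -0.2, 0.1]
width: 0.0685
clock: 14.65
position: [0.6217, 0.1672, 0.2202]
ee_rot: [0.0, 0.995, 0.104, -0.0]
contact_force: [0.1, 0.4, -0.0]
width: 0.0687
0.03 303.92952460091556 490.95199730390004
0.125 352.30466597425675 365.7649313515549
```

View pics/c11.png

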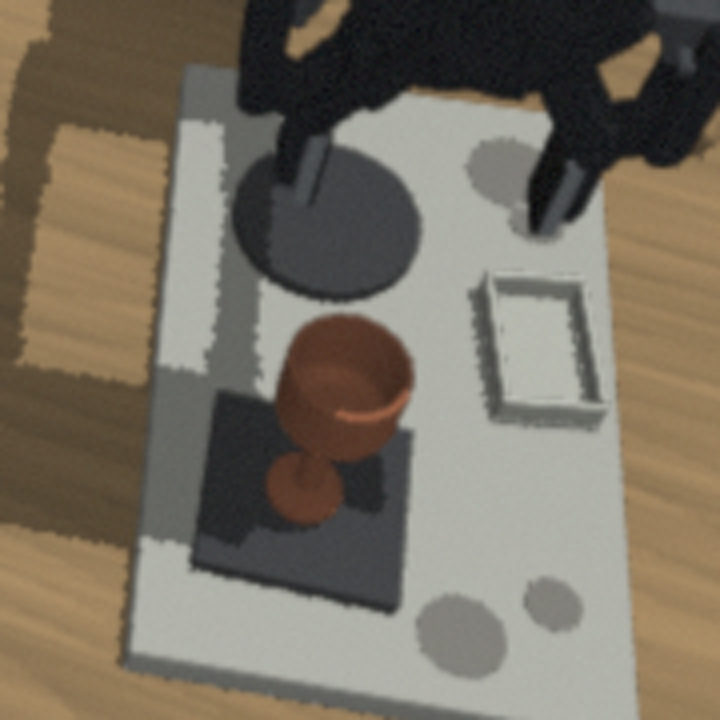

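View pics/s6.png

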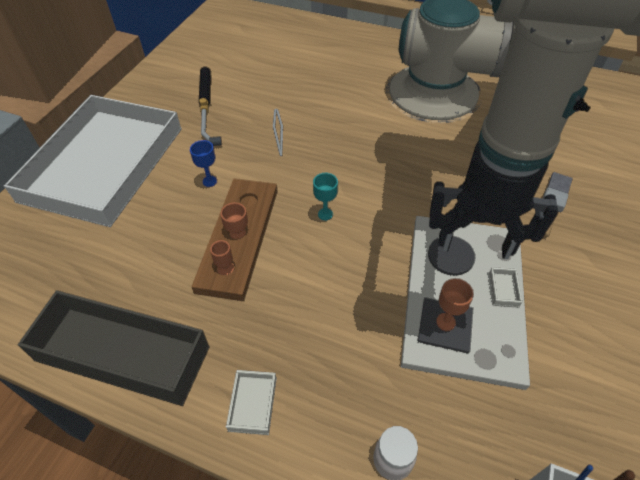

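The tall cup stands upright on the tile: foot at (446,322) in the scene picture, and its image matches the projected upright axis within about 1 to 2 mm. The two short cups are still in the rack at (234,220) and (221,257). The arm is clear, and the cup has stood free for more than a second.

```bash
python3 -c "
from h import *
a=load('s6')['img'];d=grab('scene','s7')
print(np.abs(a[270:340,420:490].astype(int)-d['img'][270:340,420:490]).mean())
print(order.sign_off(),telemetry.get_state()['clock'])"
```

```text
1.493265306122449
the job is handed in; nothing more can be done
the job is handed in; nothing more can be done
```

The tall copper cup now stands upright in the middle of the square firing tile, and the job is handed in. I gripped it by the bowl at 40 N, lifted it from its rack pocket and lowered it until the tile took its weight. I then let go in small steps and backed straight up.

- **Position:** just before contact, the foot was about 2 mm off the tile centre in y and I corrected that. In the last picture the foot and rim match an upright cup at (0.622, 0.167) to about 1–2 mm. The tile centre came out at (0.621–0.622, 0.167) from the two cameras.
- **Standing by itself:** the contact force read about 0 N after release. The cup stood free for roughly 3 s, including about 1 s with the arm already clear above it. Two consecutive scene pictures of the cup showed no change beyond image noise.
- **Other objects:** in the last scene picture the two short cups are still in the rack and the blue and turquoise cups are where they were.
- **Time and forces:** I handed in at about 15 s of the 51 s allowed. The highest wrist force I read was about 5 N, while the jaws closed.

No check failed. The only disagreement was in the first, rough reading of the tall cup's position, where the two cameras differed by 3–4 mm. A closer look before the grasp brought that down to 1–2 mm.

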